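# Fit and tension a saw blade

### The job

Fit the saw blade into the bench saw frame so that it lies flat with one slot over each of the two upright pins, and let go of it. Then wind the tension wheel clockwise by its knob until the blade is properly tight: turning it should take about 6 N more at the knob than it did with the blade slack (about 15 N instead of 9 N). Never overtighten it (10 N more than slack spoils the blade), leave it tight, and do not disturb the bottles standing about.

Things in the scene. Friction and masses are not known exactly. Their poses are not given: they have to be found in the camera images.
- blade_mid (a point): Centre of the loose steel saw blade, 12.5 mm above its underside. 182 mm long (its x), 26 mm wide (y), flat part 5 mm thick, fine teeth on both edges, 0.14 to 0.24 kg. An upright dark rib 80 mm long and 10 mm wide runs along its middle, top 25 mm above the underside: pinch the rib from above across its 10 mm. z up. Either way round fits. Starts flat on the table.
- blade_slot (a point): Centre of one of the blade's two slots, at mid thickness. Each slot is 26 mm long (along the blade) by 13 mm wide, goes right through, is centred 70 mm from the blade's middle and has an 8 mm wall beyond it. There is one in each end.
- saw_frame: Grey base of the saw frame, fixed to the table, 310 x 80 x 16 mm. Origin on its underside below the middle of the blade's place. Its x axis runs from the end post to the wheel, z up. The blade goes along this x at y = 0, its underside on two flat ledges 34 mm above the table (blade's centre then at 46.5 mm). Two 8 mm thick upright pins, one on each ledge, rise 18 mm above the ledges.
- end_ledge (a point): Middle of the nominal place of the end post's pin, at ledge height: frame x = -70 mm. The post is clamped by hand and not measured: its pin may stand up to 4 mm either way along frame x from this point (y is true). Under pull, that pin gives on a spring along frame +x, 8 N per mm.
- tension_pin: The steel carriage (50 x 36 mm) with its 8 mm pin, wheel side; origin on the pin's axis at ledge height, 34 mm. Starts at frame x = 67 to 73 mm, y = 0. Winding moves the carriage 6 mm per rad along frame +x, away from the end post. The fitted blade has 10 to 25 mm of slack before it is taut between the outer ends of its slots. Right tension 26 to 62 N; over 75 N spoils it.
- wheel (a joint): Turn of the black 100 mm handwheel about its upright axis, rad, growing clockwise seen from above (clockwise tightens); starts at 0 to 1, stop at 8. It stays where left. Turning it takes 9 N at the knob, along the circle, while the blade is slack, then more as it pulls: 12.5 N at the least right tension, 15 N midway, 17 N at the most, 19 N spoils it. Once taut it rises 5 to 6 N per rad.
- wheel_axis (a point): A fixed point on the wheel's upright axis, 100 mm above the table, at frame x = 168 mm, y = 0. Top of the wheel's rim: 74 mm above the table; hub no higher than 80 mm.
- knob (a point): Centre of the black spinner knob on the wheel's rim, 45 mm from the wheel's axis, 100 mm above the table. The knob is upright, 21 mm thick, from 77.5 to 116 mm above the table, and spins freely on its stem, so it can be held firmly from above and led round the circle without turning the hand. When the hand stops, the force eases by some 3 N (friction), so judge by the rise above slack.
- dropper_a: Standing dark glass dropper bottle, 39 mm across, 128 mm tall, bystander; origin under its base.
- dropper_b: Standing dark glass dropper bottle, 33 mm across, 112 mm tall, bystander; origin under its base.
- rollon: Small standing brown bottle with a black cap, 29 mm across, 78 mm tall, bystander; origin under its base.
- vial_open: Small open brown vial, 29 mm across, 66 mm tall, bystander; origin under its base.
- dropper_near_2: Standing dark glass dropper bottle, 33 mm across, 112 mm tall, bystander; origin under its base.

How it is judged:
By the outcome, as a careful person would: the job done as asked, in the order asked, and still so for the second after the job is handed in, with the robot touching nothing.
It also fails if it takes over 72 s, if anything falls off the work surface, if the arm or the gripper's body presses on something with over 40 N, if the wrist force passes 120 N, or if a joint passes its speed limit or range.

### The arm

A 7-joint arm with a two-finger parallel gripper is mounted at the origin on a cart in front of the work surface, level with it; the furniture and walls round the work are solid. World frame = base frame: x ahead of the robot, y to its left, z up, the work surface at z = 0. Lengths are in m, angles in rad, forces in N, time in s.
With the tool pointing down it reaches from about 0.425 to 0.875 m from the base axis. Payload 4.7 kg.
Tool frame: the origin (TCP) lies between the finger pads; the fingertips stand 14 mm ahead of it and the grasp point (between the pads) lies 5 mm behind it; z points along the fingers, y is the line along which they close (so a half turn about z gives the same grasp; the last joint's range is limited). The gripper opens to 87 mm and grips with 3 to 60 N. Pads are 19 mm wide; open, the fingers measure 117 mm over their backs; the gripper's body (75 mm by 190 mm) begins 51 mm behind the grasp point.
Start: joints at [-1.143, 0.321, -0.07, 1.45, 0.023, 1.371, -0.057], TCP at [0.261, 0.595, 0.237] pointing down, gripper open.
Joint ranges: [-2.86, 2.86], [-0.3, 2.09], [-1.38, 1.24], [0.06, 2.45], [-1.56, 4.7], [0.09, 2.05], [-2.69, 2.69]. Speed limits (rad/s): [2.57, 2.57, 3.14, 3.14, 3.14, 3.14, 3.14].

### API

Orientations are given as a rotation vector (axis times angle).
In Python, from bench import ctrl gives the robot as it stands.
- The arm moves only by the shell command python3 -m inch 'ROWS' [OPENING] [FORCE]. ROWS is JSON, a list of rows, each a list of 6 numbers: the shift along the world's x, y, z in mm, then the turn, a rotation vector about the world's x, y, z in degrees. In form: [[tx, ty, tz, rx, ry, rz], ...]. A call has 1 to 20 rows; each row is the pose to reach, as a shift and turn from the pose commanded when the call began; what a row does not reach only later rows make up. A row lasts 1/8 s, in which the tool goes at most 62.5 mm and 10.7 degrees, less where a joint would pass 70% of its speed; a pose out of reach is approached as far as the arm can. A call with a gripper value outside its range is refused whole. OPENING is the finger opening in mm, from 0 to 87, set as the call begins (- or left out, the last holds). The fingers move at their own pace and stop on an object; FORCE is the grip in N (left out, the last holds). Time passes only in rows, so rows that repeat a pose let the fingers close. It gives the time, the measured TCP pose, the force, the opening and the grip force at its end, in the units of the state.
- ctrl.get_state(): the state, without advancing time (a new reading comes with each control period).
- ctrl.get_image(name): name is "scene" or "top" or "wrist"; returns (picture, depth): 420x560x3 uint8, red, green, blue; 420x560 float32, m along the optical axis (not along the pixel's ray), 0 where there is no reading.
- ctrl.camera_params(name): a dict with "mtx" (3x3 intrinsics, pixels), "T" (4x4, takes a point from camera to world coordinates). Camera axes: x right, y down, z forward; pixel columns grow to the right and rows downward; lengths in m; the calibration is good to about 2 mm. The wrist camera is an equidistant fisheye: a pixel r from the principal point sees the ray r / f radians off the axis. A picture is of the moment at which its call begins: read the wrist's pose just before it. camera_params takes no time and is no camera call; for the wrist camera it gives the pose at the moment of the call.
- ctrl.close_job(): hands the job in; it is judged then, once.
The state is a dict: "time": time; "joint_positions": joint angles; "qd": joint speeds; "joint_torque": joint torques, N m; "position": TCP position; "tool_rot": TCP orientation; "ft_force": force on the tool from outside, world axes, zero at the start; "torque": the same for the moment, N m; "grip_width": opening from 0.0 (shut) to 1.0 (fully open); "grip_force": force on a finger pad.
Only numpy, scipy, OpenCV 4.12 (cv2) and the standard library are available. Lean on these libraries where they do the work, as an engineer would, in place of code of your own. Each camera call takes 0.05 s, during which the arm holds its last target. There are 200 camera calls.

## Working session

There is one attempt and no reset: what is moved stays moved. The work goes in short steps, Python scripts to look and compute and a shell command to move; the robot and the scene stay as the last step left them, time stands still between calls to the robot, and variables do not carry over. Pictures are saved under pics/ and viewed, at most 10 in all, crops included, and the job is handed in when it is done.

```bash
mkdir -p pics; ls
python3 - <<'E'
from bench import ctrl
import cv2,numpy as np
np.set_printoptions(precision=4,suppress=True)
s=ctrl.get_state();print(s)
for n in("top","scene"):
    p,d=ctrl.get_image(n);cv2.imwrite(f"pics/{n}0.png",p[:,:,::-1]);np.save(f"{n}0.npy",d);c=ctrl.camera_params(n);print(c)
E
```

```text
pics
{'time': 0.0, 'joint_positions': array([-1.1429,  0.3218, -0.0701,  1.4517,  0.0226,  1.3708, -0.0569]), 'qd': array([ 0.0004,  0.0009,  0.0006,  0.0014, -0.0005,  0.0017, -0.0008]), 'joint_torque': array([  0.0002, -49.1299,  -0.4041, -31.2523,  -0.064 ,   0.0439,
         0.0002]), 'position': array([0.2612, 0.5947, 0.2355]), 'tool_rot': array([-0.6453, -3.0743,  0.0029]), 'ft_force': array([-1.0516, -0.4049, -0.1785]), 'torque': array([-0.0448,  0.0211,  0.0779]), 'grip_force': 0.0, 'grip_width': 1.0001248728400558}
{'mtx': array([[420.4628,   0.    , 277.2631],
       [  0.    , 420.4628, 204.6254],
       [  0.    ,   0.    ,   1.    ]]), 'T': array([[-0.0126, -0.9934,  0.1138,  0.3541],
       [-0.9999,  0.0133,  0.0053,  0.0671],
       [-0.0067, -0.1137, -0.9935,  1.5488],
       [ 0.    ,  0.    ,  0.    ,  1.    ]])}
{'mtx': array([[438.7505,   0.    , 278.6583],
       [  0.    , 438.7505, 207.689 ],
       [  0.    ,   0.    ,   1.    ]]), 'T': array([[-0.5818, -0.4818,  0.6553, -0.4209],
       [-0.8133,  0.3379, -0.4737,  0.7737],
       [ 0.0068, -0.8085, -0.5885,  0.9505],
       [ 0.    ,  0.    ,  0.    ,  1.    ]])}
```

View pics/top0.png

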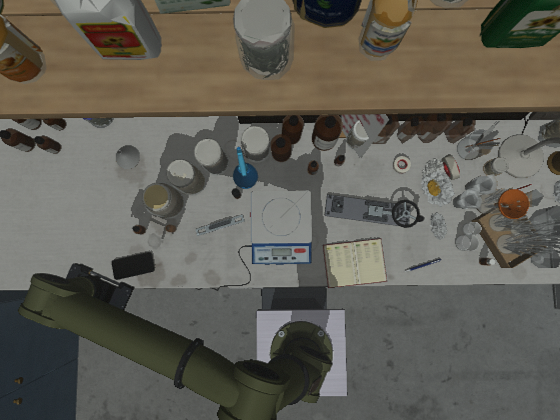

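The top view shows the blade near (221,223), the frame near (360,207) and the wheel near (405,210). I'll enlarge both areas.

Run:
```python
import cv2,numpy as np
a=cv2.imread("pics/top0.png")
A=cv2.resize(a[195:250,180:260],None,fx=7,fy=7,interpolation=3)
B=cv2.resize(a[180:240,318:428],None,fx=7,fy=7,interpolation=3)[:, :770]
c=np.zeros((385+200,770,3),np.uint8)
cv2.imwrite("pics/topB.png",B)
b=cv2.imread("pics/scene0.png")
cv2.imwrite("pics/sc.png",cv2.resize(b,(800,600)))
cv2.imwrite("pics/topA.png",A)
```

```text
(no output)
```

View pics/topB.png

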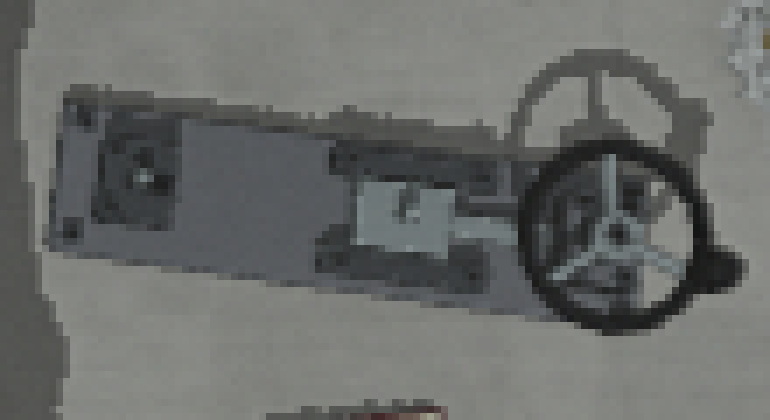

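View pics/topA.png

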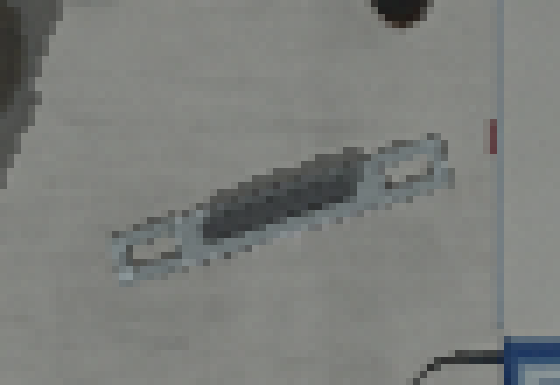

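View pics/sc.png

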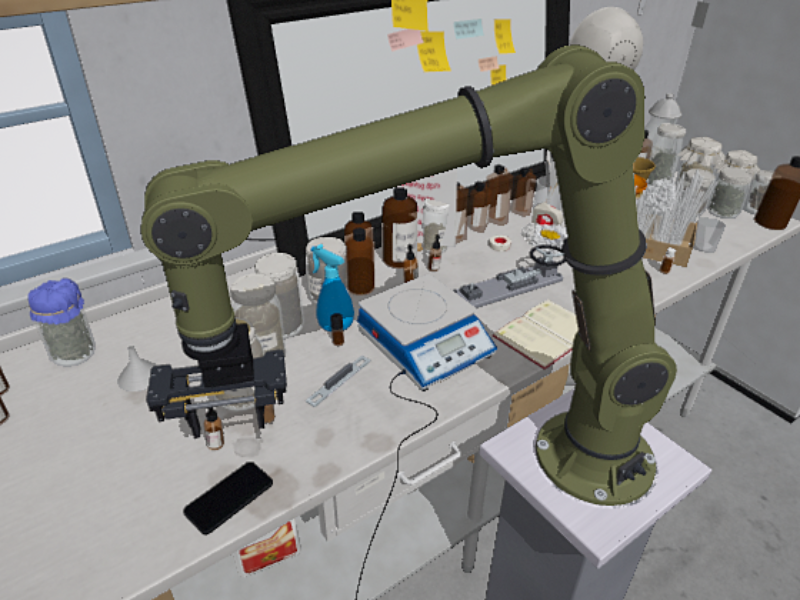

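The crops show the blade slots at crop-A (157,247) and (408,165). In crop-B the end pin is at (146,175), the tension pin at (408,205), the hub at (618,233) and the knob at (722,268). A small bottle stands behind the blade, and the scale sits between blade and frame.

```bash
cat > h.py <<'E'
import numpy as np,cv2
from bench import ctrl
from scipy.spatial.transform import Rotation as R
np.set_printoptions(precision=4,suppress=True)
def onplane(name,u,v,z,c=None):
    c=c or ctrl.camera_params(name);K=c["mtx"];T=c["T"]
    if name=="wrist":
        x=u-K[0,2];y=v-K[1,2];r=np.hypot(x,y)+1e-9;t=r/K[0,0]
        d=np.array([np.sin(t)*x/r,np.sin(t)*y/r,np.cos(t)])
    else: d=np.array([(u-K[0,2])/K[0,0],(v-K[1,2])/K[1,1],1])
    d=T[:3,:3]@d;o=T[:3,3];return o+d*(z-o[2])/d[2]
def wpix(P,c=None):
    c=c or ctrl.camera_params("wrist");K=c["mtx"];T=c["T"]
    q=T[:3,:3].T@(np.array(P)-T[:3,3]);r=np.hypot(q[0],q[1]);t=np.arctan2(r,q[2])
    return K[0,2]+K[0,0]*t*q[0]/r,K[1,2]+K[0,0]*t*q[1]/r
E
python3 - <<'E'
from h import *
A=lambda x,y,z:onplane("top",180+x/7-.5+.07,195+y/7-.5+.07,z)
B=lambda x,y,z:onplane("top",318+x/7-.5+.07,180+y/7-.5+.07,z)
s1,s2=A(157,247,.003),A(408,165,.003);print("slots",s1,s2,np.linalg.norm(s1-s2),(s1+s2)/2,np.degrees(np.arctan2(*(s2-s1)[1::-1])))
e,t=B(146,175,.045),B(408,205,.052);h=B(618,233,.078);k=B(722,268,.116);
print("end",e,"tp",t,"hub",h,"knob",k, np.linalg.norm(k[:2]-h[:2]),np.linalg.norm(t-e),np.linalg.norm(h[:2]-t[:2]))
for p in (e,t): print(np.degrees(np.arctan2(*(h-p)[1::-1])))
c=[B(65,90,.016),B(48,248,.016)];print("corners",c,np.linalg.norm(c[0]-c[1]))
d=np.load("top0.npy");T=ctrl.camera_params("top")["T"]
K=ctrl.camera_params("top")["mtx"]
v,u=np.mgrid[:420,:560];P=np.stack([(u-K[0,2])/K[0,0]*d,(v-K[1,2])/K[1,1]*d,d],-1)@T[:3,:3].T+T[:3,3]
for n,(u,v) in dict(blade=(221,223),scale=(280,215),scalefront=(280,253),bot=(237,193),spray=(245,175),b2=(312,168),b3=(340,160),dish=(402,163),bigb=(281,148),frame=(350,207),jar=(208,153),tbl=(215,240)).items(): print(n,P[v,u])
w=ctrl.camera_params("wrist");s=ctrl.get_state();print(w["mtx"],w["T"])
Rt=R.from_rotvec(s["tool_rot"]).as_matrix();print("tool R",Rt)
E
```

```text
slots [0.4414 0.3534 0.003 ] [0.4829 0.2213 0.003 ] 0.13846994465830384 [0.4622 0.2874 0.003 ] -72.56470590578408
end [ 0.5236 -0.1449  0.045 ] tp [ 0.5056 -0.2771  0.052 ] hub [ 0.4875 -0.3755  0.078 ] knob [ 0.4663 -0.4138  0.116 ] 0.04379671365947563 0.1335767784348529 0.10012684249296586
-98.89972312688299
-100.42951928747866
corners [array([ 0.5724, -0.1078,  0.016 ]), array([ 0.4892, -0.0967,  0.016 ])] 0.08393237271761247
blade [0.4642 0.2805 0.0246]
scale [0.4845 0.0658 0.0929]
scalefront [0.3533 0.0675 0.0643]
bot [0.5654 0.2164 0.0811]
spray [0.6089 0.1789 0.1907]
b2 [ 0.6509 -0.0498  0.0834]
b3 [ 0.6792 -0.1503  0.0793]
dish [ 0.6827 -0.3944 -0.003 ]
bigb [0.7091 0.0593 0.1456]
frame [ 0.5171 -0.1906  0.0189]
jar [0.6857 0.3018 0.1848]
tbl [0.4037 0.3058 0.0006]
[[325.1923   0.     280.2574]
 [  0.     325.1923 213.7016]
 [  0.       0.       1.    ]] [[ 0.4015  0.8754  0.2692  0.1863]
 [ 0.9159 -0.3828 -0.1209  0.6269]
 [-0.0028  0.2951 -0.9555  0.384 ]
 [ 0.      0.      0.      1.    ]]
tool R [[-0.9156  0.402  -0.0006]
 [ 0.402   0.9156 -0.0016]
 [-0.0001 -0.0017 -1.    ]]
```

```bash
python3 -m inch '[[30,-45,0,0,0,-8],[75,-115,0,0,0,-18],[115,-175,0,0,0,-28],[155,-235,-10,0,0,-38],[185,-285,-20,0,0,-45],[201,-307,-30,0,0,-49],[201,-307,-35,0,0,-49],[201,-307,-35,0,0,-49],[201,-307,-35,0,0,-49]]' 60
python3 - <<'E'
from h import *
import pickle
s=ctrl.get_state();c=ctrl.camera_params("wrist");p,d=ctrl.get_image("wrist");print(s["position"],s["tool_rot"],s["ft_force"],s["time"])
pickle.dump(c,open("w1.pkl","wb"))
cv2.imwrite("pics/w1.png",p[:,:,::-1])
u,v=wpix([.462,.287,.01],c);print(u,v)
x0=max(0,int(u)-100);y0=max(0,int(v)-75);print(x0,y0)
cv2.imwrite("pics/w1c.png",cv2.resize(p[y0:y0+150,x0:x0+200,::-1],None,fx=4,fy=4,interpolation=2))
E
```

```text
time: 1.23
position: [0.4614, 0.2901, 0.2017]
tool_rot: [-1.858, -2.533, -0.001]
ft_force: [0.0, 0.6, 0.2]
grip_width: 0.689
grip_force: 0.0
[0.4614 0.2901 0.2017] [-1.8577 -2.5329 -0.0006] [0.0033 0.6419 0.2496] 1.225
280.7302073343865 194.91938142549682
180 119
```

View pics/w1c.png

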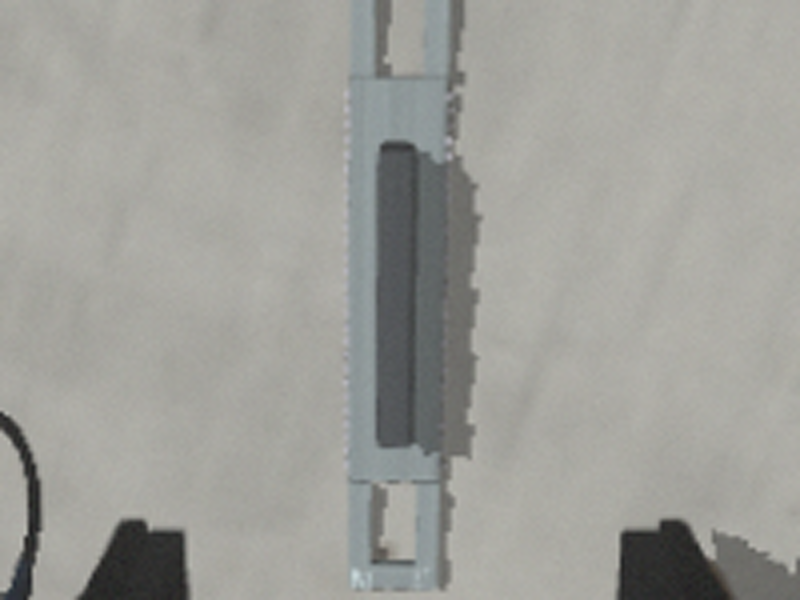

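The wrist crop shows the rib running straight up the picture, with ends at crop (396,145) and (396,447) and the fingers at the bottom.

Run:
```python
from h import *
import pickle
c=pickle.load(open("w1.pkl","rb"));f=lambda x,y,z:onplane("wrist",180+(x+.5)/4-.5,119+(y+.5)/4-.5,z,c)
a,b=f(397,145,.025),f(396,447,.025);m=(a+b)/2
print(a,b,np.linalg.norm(a-b),m,np.degrees(np.arctan2(*(a-b)[1::-1])))
s=ctrl.get_state();Rt=R.from_rotvec(s["tool_rot"]).as_matrix();print("tool y deg",np.degrees(np.arctan2(Rt[1,1],Rt[0,1])),s["position"],m-s["position"])
```

```text
[0.4466 0.3295 0.025 ] [0.4704 0.2528 0.025 ] 0.0802225461612039 [0.4585 0.2911 0.025 ] 107.26919370752037
tool y deg 17.49199935639278 [0.4615 0.2901 0.2018] [-0.0029  0.0011 -0.1768]
```

```bash
python3 -m inch '[[-2,1,-40,0,0,-0.2],[-3,1,-95,0,0,-0.2],[-3,1,-140,0,0,-0.2],[-3,1,-165,0,0,-0.2],[-3,1,-177,0,0,-0.2],[-3,1,-181,0,0,-0.2],[-3,1,-181,0,0,-0.2],[-3,1,-181,0,0,-0.2]]' 60 
python3 -m inch '[[0,0,0,0,0,0],[0,0,0,0,0,0],[0,0,0,0,0,0],[0,0,0,0,0,0],[0,0,0,0,0,0]]' 0 40
```

```text
time: 2.28
position: [0.4602, 0.2898, 0.0218]
tool_rot: [1.866, 2.526, 0.003]
ft_force: [0.1, -0.2, -0.6]
grip_width: 0.688
grip_force: 0.0
time: 2.9
position: [0.4594, 0.2891, 0.0206]
tool_rot: [1.867, 2.527, -0.0]
ft_force: [-0.5, -0.3, -0.6]
grip_width: 0.207
grip_force: 0.0
```

```bash
python3 -m inch '[[0,0,0,0,0,0],[0,0,0,0,0,0],[0,0,0,0,0,0]]' 0 40
```

```text
time: 3.28
position: [0.4594, 0.2891, 0.0205]
tool_rot: [1.867, 2.527, 0.0]
ft_force: [0.1, -0.1, -1.2]
grip_width: 0.114
grip_force: 40.0
```

```bash
python3 -m inch '[[0,0,20,0,0,0],[0,0,60,0,0,0],[0,0,110,0,0,0],[0,-10,160,0,0,0],[0,-40,185,0,0,0],[0,-80,190,0,0,-3],[0,-130,190,0,0,-7],[0,-180,190,0,0,-11],[0,-230,190,0,0,-15],[0,-280,190,0,0,-19],[0,-330,190,0,0,-22],[-2,-380,185,0,0,-25],[-5,-430,170,0,0,-26.2],[-8,-470,150,0,0,-26.2],[-9,-490,135,0,0,-26.2],[-9,-494,130,0,0,-26.2],[-9,-494,130,0,0,-26.2],[-9,-494,130,0,0,-26.2],[-9,-494,130,0,0,-26.2]]'
python3 - <<'E'
from h import *
import pickle
s=ctrl.get_state();c=ctrl.camera_params("wrist");p,d=ctrl.get_image("wrist");print(s["position"],s["tool_rot"],s["ft_force"],s["time"])
pickle.dump((c,s),open("w2.pkl","wb"))
cv2.imwrite("pics/w2.png",p[:,:,::-1])
e,t,k=[wpix(q,c) for q in([.5236,-.1449,.045],[.5056,-.2771,.045],[.466,-.414,.116])];print(e,t,k)
cv2.imwrite("pics/w2b.png",cv2.resize(p[:,:,::-1],(800,600),interpolation=2))
E
```

```text
time: 5.65
position: [0.451, -0.2039, 0.1511]
tool_rot: [2.389, 2.04, 0.002]
ft_force: [0.4, -0.2, -1.3]
grip_width: 0.111
grip_force: 40.0
[ 0.451  -0.2039  0.1511] [2.3886 2.0399 0.0015] [ 0.3874 -0.1948 -1.3118] 5.65
(np.float64(359.7478515831684), np.float64(131.61142759136538)) (np.float64(352.6435244147423), np.float64(282.61523774179057)) (np.float64(329.98071943916165), np.float64(439.714968505372))
```

View pics/w2b.png

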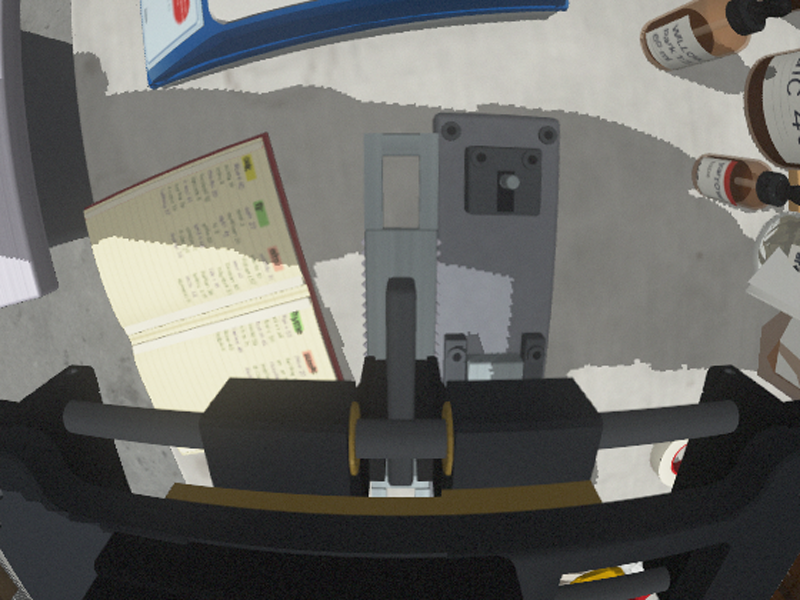

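Picture: the end pin top is at (511,182) of the 800-wide picture, the held blade's slot centre is at (401,191), and the gripper hides the tension pin. I'll shift along the frame to see the tension pin and wheel.

```bash
python3 -m inch '[[-3,-20,10,0,0,0],[-8,-60,25,0,0,0],[-13,-100,30,0,0,0],[-16,-125,30,0,0,0],[-18,-130,30,0,0,0],[-18,-130,30,0,0,0],[-18,-130,30,0,0,0]]'
python3 - <<'E'
from h import *
import pickle
s=ctrl.get_state();c=ctrl.camera_params("wrist");p,d=ctrl.get_image("wrist");print(s["position"],s["tool_rot"],s["ft_force"],s["time"])
pickle.dump((c,s),open("w3.pkl","wb"))
cv2.imwrite("pics/w3.png",p[:,:,::-1])
cv2.imwrite("pics/w3b.png",cv2.resize(p[0:300,200:420,::-1],None,fx=2,fy=2,interpolation=2))
E
```

```text
time: 6.58
position: [0.433, -0.3332, 0.1804]
tool_rot: [-2.388, -2.04, -0.001]
ft_force: [-0.2, 0.6, -1.3]
grip_width: 0.108
grip_force: 40.0
[ 0.433  -0.3332  0.1804] [-2.3881 -2.0401 -0.0014] [-0.2402  0.5696 -1.2876] 6.575
```

View pics/w3b.png

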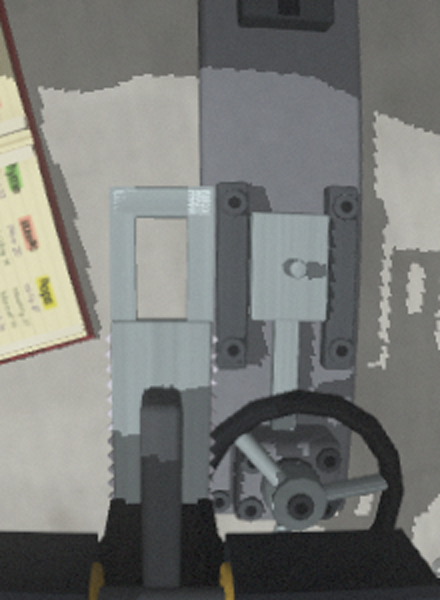

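The second look shows the tension pin's top at crop (298,268), its foot near (289,266) and the hub at (300,509). The held blade's slot spans x 136–188 and y 217–320.

Run:
```python
from h import *
import pickle
c2,s2=pickle.load(open("w2.pkl","rb"));c3,s3=pickle.load(open("w3.pkl","rb"))
f2=lambda x,y,z:onplane("wrist",(x+.5)*.7-.5,(y+.5)*.7-.5,z,c2)
f3=lambda x,y,z:onplane("wrist",200+(x+.5)/2-.5,(y+.5)/2-.5,z,c3)
e=f2(511,181,.052);t=f3(298,268,.052);h=f3(300,509,.080)
cc=[f3(x,y,.034) for x,y in((250,211),(329,213),(325,320),(250,320))];print("carr",np.array(cc),np.mean(cc,0))
ang=lambda a,b:np.degrees(np.arctan2(*(b-a)[1::-1]))
print("e",e,"t",t,"h",h,"d et",np.linalg.norm(e-t),"th",np.linalg.norm((h-t)[:2]),"ang",ang(e,t),ang(t,h),ang(e,h))
for s,pts,f in((s2,((383,154),(419,154),(420,228),(382,228)),f2),(s3,((136,217),(188,216),(188,320),(136,320)),f3)):
    z=s["position"][2]-.0205+.005
    q=np.array([f(x,y,z) for x,y in pts]);Rt=R.from_rotvec(s["tool_rot"]).as_matrix()
    print("slot L,W",np.linalg.norm(q[0]-q[3]),np.linalg.norm(q[0]-q[1]),"in tool",(q.mean(0)-s["position"])@Rt,"tooly",np.degrees(np.arctan2(Rt[1,1],Rt[0,1])))
```

```text
carr [[ 0.4861 -0.2493  0.034 ]
 [ 0.5224 -0.2544  0.034 ]
 [ 0.5144 -0.3036  0.034 ]
 [ 0.4793 -0.2988  0.034 ]] [ 0.5006 -0.2765  0.034 ]
e [ 0.5207 -0.1402  0.052 ] t [ 0.5009 -0.2765  0.052 ] h [ 0.4859 -0.3745  0.08  ] d et 0.13767818513032096 th 0.09914030243008096 ang -98.2737348199512 -98.68899057889259 -98.44757491095808
slot L,W 0.02626165653444028 0.012494403496031797 in tool [ 0.0715 -0.0005  0.0155] tooly -9.0054190658715
slot L,W 0.026114826659483927 0.012897910698959911 in tool [ 0.0714 -0.0004  0.0156] tooly -8.98710322166469
```

```bash
python3 -m inch '[[10,20,0,0,0,0.6],[35,60,0,0,0,0.6],[60,95,-10,0,0,0.6],[74,117,-35,0,0,0.6],[78,123,-65,0,0,0.6],[78,123,-85,0,0,0.6],[78,123,-92,0,0,0.6],[78,123,-92,0,0,0.6],[78,123,-92,0,0,0.6]]'
python3 - <<'E'
from h import *
import pickle
s=ctrl.get_state();c=ctrl.camera_params("wrist");p,d=ctrl.get_image("wrist");print(s["position"],s["tool_rot"],s["ft_force"],s["time"])
pickle.dump((c,s),open("w4.pkl","wb"))
u,v=wpix([.5207,-.1402,.052],c);print(u,v)
Rt=R.from_rotvec(s["tool_rot"]).as_matrix();print("tooly",np.degrees(np.arctan2(Rt[1,1],Rt[0,1])))
x0=int(u)-50;y0=max(int(v)-40,0);print(x0,y0)
cv2.imwrite("pics/w4.png",p[:,:,::-1])
cv2.imwrite("pics/w4b.png",cv2.resize(p[y0:y0+110,x0:x0+100,::-1],None,fx=5,fy=5,interpolation=2))
E
```

```text
time: 7.75
position: [0.5109, -0.2127, 0.0897]
tool_rot: [2.38, 2.048, 0.002]
ft_force: [-0.6, -0.2, -1.7]
grip_width: 0.114
grip_force: 40.0
[ 0.5109 -0.2127  0.0897] [2.3799 2.0483 0.0018] [-0.6034 -0.221  -1.6888] 7.75
279.24246448911356 128.8347515950763
tooly -8.564265849455174
229 88
```

View pics/w4b.png

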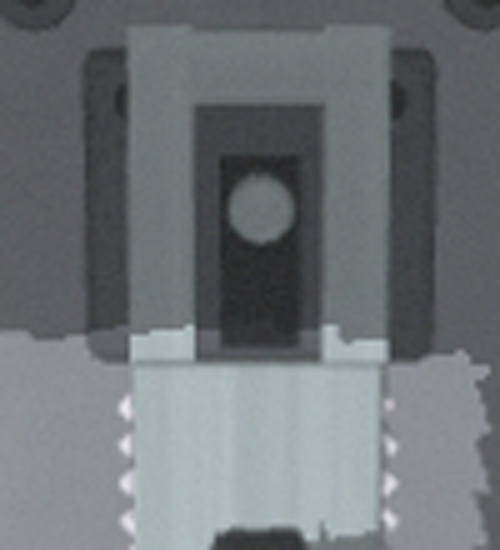

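The pin (261,208) is centred across the slot (194–325), so the fit is good sideways. I'll shift 3 mm along the frame and lower.

```bash
python3 -m inch '[[0.5,3,0,0,0,0.1],[0.5,3,-7,0,0,0.1],[0.5,3,-14,0,0,0.1],[0.5,3,-20,0,0,0.1],[0.5,3,-26,0,0,0.1],[0.5,3,-30,0,0,0.1],[0.5,3,-32,0,0,0.1],[0.5,3,-33,0,0,0.1],[0.5,3,-33,0,0,0.1]]'
```

```text
time: 8.93
position: [0.511, -0.2089, 0.0557]
tool_rot: [2.378, 2.052, 0.0]
ft_force: [1.0, -0.5, -2.2]
grip_width: 0.111
grip_force: 40.0
```

```bash
python3 -m inch '[[0,0,-0.5,0,0,0],[0,0,-1,0,0,0],[0,0,-1,0,0,0]]'
python3 -m inch '[[0,0,0,0,0,0],[0,0,0,0,0,0],[0,0,0,0,0,0],[0,0,0,0,0,0]]' 40
```

```text
time: 9.3
position: [0.5109, -0.2088, 0.0546]
tool_rot: [2.378, 2.053, 0.0]
ft_force: [-0.9, 0.0, -1.7]
grip_width: 0.105
grip_force: 40.0
time: 9.8
position: [0.511, -0.2089, 0.0547]
tool_rot: [2.378, 2.053, 0.0]
ft_force: [0.2, -0.5, -0.9]
grip_width: 0.428
grip_force: 0.0
```

```bash
python3 -m inch '[[0,0,15,0,0,0],[0,0,50,0,0,0],[0,0,100,0,0,0],[-5,-30,140,0,0,0],[-15,-75,155,0,0,0],[-27,-125,155,0,0,0],[-38,-170,155,0,0,0],[-45,-198,155,0,0,0],[-45,-203,155,0,0,0],[-45,-203,155,0,0,0],[-45,-203,155,0,0,0]]' 45
python3 - <<'E'
from h import *
import pickle
s=ctrl.get_state();c=ctrl.camera_params("wrist");p,d=ctrl.get_image("wrist");print(s["position"],s["tool_rot"],s["ft_force"],s["time"])
pickle.dump((c,s),open("w5.pkl","wb"))
cv2.imwrite("pics/w5.png",p[:,:,::-1])
print(wpix([.464,-.414,.116],c),wpix([.486,-.3745,.08],c))
cv2.imwrite("pics/w5b.png",cv2.resize(p[0:300,150:430,::-1],None,fx=2,fy=2,interpolation=2))
E
```

```text
time: 11.18
position: [0.467, -0.4101, 0.2097]
tool_rot: [-2.375, -2.055, -0.002]
ft_force: [-0.7, 0.3, -0.7]
grip_width: 0.517
grip_force: 0.0
[ 0.467  -0.4101  0.2097] [-2.3754 -2.0555 -0.0018] [-0.7345  0.3309 -0.7326] 11.175
(np.float64(277.7285738681426), np.float64(225.82125049608268)) (np.float64(296.5642586998993), np.float64(165.72254000162835))
```

View pics/w5b.png

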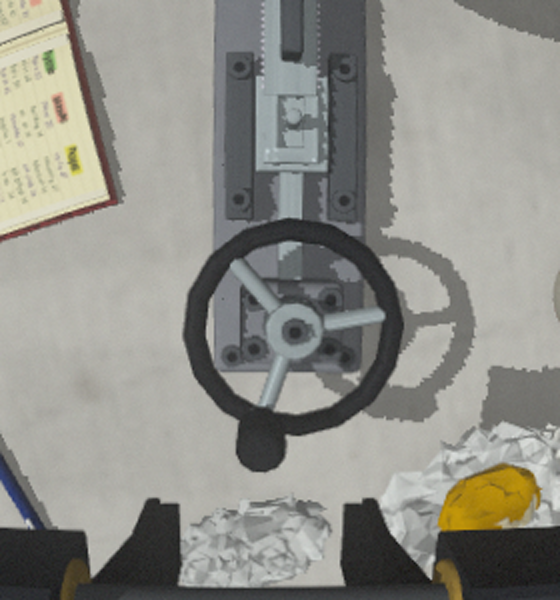

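The blade's slot sits over the tension pin at (293,115). The knob top is at crop (261,440) and the hub at (295,331).

```bash
cat > circ.py <<'E'
# circle shifts in mm from angle a0 (deg world) going clockwise
import sys,numpy as np
hx,hy,kx,ky,step,n=map(float,sys.argv[1:])
a0=np.arctan2(ky-hy,kx-hx);r=45
print(np.degrees(a0),np.hypot(kx-hx,ky-hy))
for i in range(1,int(n)+1):
    a=a0-np.radians(step)*i;print("[%.1f,%.1f,0,0,0,0],"%(r*(np.cos(a)-np.cos(a0)),r*(np.sin(a)-np.sin(a0))),end="")
E
python3 - <<'E'
from h import *
import pickle
c,s=pickle.load(open("w5.pkl","rb"))
k=onplane("wrist",150+261.5/2-.5,440.5/2-.5,.116,c);h=onplane("wrist",150+295/2-.5,331.5/2-.5,.080,c)
print(k,h,np.linalg.norm((k-h)[:2]),k-s["position"])
E
```

```text
[ 0.4667 -0.4093  0.116 ] [ 0.4864 -0.3741  0.08  ] 0.0403188506756033 [-0.0004  0.0008 -0.0937]
```

```bash
python3 -m inch '[[-2.5,-3,-30,0,0,0],[-2.5,-3,-70,0,0,0],[-2.5,-3,-98,0,0,0],[-2.5,-3,-110,0,0,0],[-2.5,-3,-113,0,0,0],[-2.5,-3,-113,0,0,0]]' 45
python3 -m inch '[[0,0,0,0,0,0],[0,0,0,0,0,0],[0,0,0,0,0,0],[0,0,0,0,0,0]]' 0 40
```

```text
time: 11.98
position: [0.464, -0.4151, 0.0976]
tool_rot: [2.377, 2.052, 0.001]
ft_force: [0.9, -0.3, 0.6]
grip_width: 0.513
grip_force: 0.0
time: 12.48
position: [0.466, -0.4151, 0.0972]
tool_rot: [2.374, 2.051, 0.003]
ft_force: [6.1, -1.4, -2.9]
grip_width: 0.231
grip_force: 40.0
```

```bash
cat > circ.py <<'E'
# rows (mm) round the wheel: hub, commanded start point, start angle, step, n
import sys,numpy as np
hx,hy,cx,cy,a0,step,n=map(float,sys.argv[1:])
for i in range(1,int(n)+1):
    a=np.radians(a0-step*i);print("[%.0f,%.0f,0,0,0,0],"%(1e3*(hx-cx)+45*np.cos(a),1e3*(hy-cy)+45*np.sin(a)),end="")
print()
E
python3 circ.py .486 -.3745 .464 -.415 -116 8 11
```

```text
[-3,3,0,0,0,0],[-8,7,0,0,0,0],[-12,12,0,0,0,0],[-16,17,0,0,0,0],[-19,22,0,0,0,0],[-21,28,0,0,0,0],[-23,34,0,0,0,0],[-23,40,0,0,0,0],[-23,47,0,0,0,0],[-21,53,0,0,0,0],[-19,59,0,0,0,0],
```

```bash
cat > t.py <<'E'
from h import *
import sys
s=ctrl.get_state();hx,hy=.486,-.3745
p=s["position"];f=s["ft_force"];d=p[:2]-[hx,hy];r=np.hypot(*d);a=np.arctan2(d[1],d[0]);u=d/r
print("t",s["time"],"pos",p,"ang",np.degrees(a)%360-360,"r",r*1e3,"F resist tang",-f[:2]@[u[1],-u[0]],"Frad",f[:2]@u,"Fz",f[2],"grip",s["grip_width"])
E
python3 -m inch '[[-3,3,0,0,0,0],[-8,7,0,0,0,0],[-12,12,0,0,0,0]]' >/dev/null; python3 t.py
python3 -m inch '[[-4,5,0,0,0,0],[-7,10,0,0,0,0],[-9,16,0,0,0,0],[-11,22,0,0,0,0],[-11,28,0,0,0,0],[-11,35,0,0,0,0]]' >/dev/null; python3 t.py
```

```text
t 12.85 pos [ 0.4535 -0.4053  0.0972] ang -136.4886874009628 r 44.795338741302565 F resist tang 9.79683684728249 Frad 1.422711162392427 Fz -5.9583730050846855 grip 0.23306930665447906
t 13.6 pos [ 0.4419 -0.3715  0.0973] ang -183.82994111788557 r 44.165787626210125 F resist tang 10.305790478383319 Frad -7.470857511528508 Fz -8.184569507690684 grip 0.2255030587325335
```

```bash
python3 circ.py .487 -.3745 .441 -.368 -188 8 9
```

```text
[3,6,0,0,0,0],[5,12,0,0,0,0],[8,17,0,0,0,0],[12,22,0,0,0,0],[16,27,0,0,0,0],[21,31,0,0,0,0],[26,34,0,0,0,0],[32,36,0,0,0,0],[38,38,0,0,0,0],
```

```bash
python3 -m inch '[[3,6,0,0,0,0],[5,12,0,0,0,0],[8,17,0,0,0,0],[12,22,0,0,0,0]]' >/dev/null; python3 t.py
python3 -m inch '[[4,5,0,0,0,0],[9,9,0,0,0,0],[14,12,0,0,0,0],[20,14,0,0,0,0],[26,16,0,0,0,0]]' >/dev/null; python3 t.py; python3 circ.py .487 -.3745 .479 -.330 -260 8 9
```

```text
t 14.1 pos [ 0.4494 -0.3504  0.0971] ang -213.40444663907732 r 43.85349406834876 F resist tang 9.094945331317605 Frad 0.387556015503224 Fz 1.0132336563047433 grip 0.23273713713833782
t 14.725 pos [ 0.4742 -0.332   0.097 ] ang -254.54742634488565 r 44.1160027770916 F resist tang 8.596136807635999 Frad 1.6672207427883308 Fz 8.003876911703498 grip 0.23194239975479866
[6,0,0,0,0,0],[13,0,0,0,0,0],[19,-1,0,0,0,0],[25,-3,0,0,0,0],[31,-6,0,0,0,0],[36,-9,0,0,0,0],[40,-13,0,0,0,0],[44,-18,0,0,0,0],[48,-23,0,0,0,0],
```

```bash
python3 -m inch '[[6,0,0,0,0,0],[13,0,0,0,0,0],[19,-1,0,0,0,0],[25,-3,0,0,0,0]]' >/dev/null; python3 t.py
python3 -m inch '[[6,-3,0,0,0,0],[11,-6,0,0,0,0]]' >/dev/null; python3 t.py; python3 circ.py .487 -.3745 .515 -.339 -308 5 12
```

```text
t 15.225 pos [ 0.5004 -0.3323  0.097 ] ang -288.88134668899124 r 44.63488051027603 F resist tang 8.97537401453049 Frad 1.2443484523857078 Fz 10.845918602030183 grip 0.22867295765183585
t 15.475 pos [ 0.5119 -0.3377  0.097 ] ang -305.20437041591225 r 44.978343127990705 F resist tang 9.772571537203985 Frad -0.5123110484505985 Fz 10.022291117959536 grip 0.2314243920429752
[3,-3,0,0,0,0],[5,-5,0,0,0,0],[8,-8,0,0,0,0],[10,-12,0,0,0,0],[12,-15,0,0,0,0],[14,-19,0,0,0,0],[15,-22,0,0,0,0],[16,-26,0,0,0,0],[17,-30,0,0,0,0],[17,-34,0,0,0,0],[17,-38,0,0,0,0],[17,-42,0,0,0,0],
```

```bash
python3 -m inch '[[3,-3,0,0,0,0],[5,-5,0,0,0,0]]' >/dev/null; python3 t.py
python3 -m inch '[[3,-3,0,0,0,0],[5,-7,0,0,0,0]]' >/dev/null; python3 t.py
python3 -m inch '[[2,-3,0,0,0,0],[4,-7,0,0,0,0]]' >/dev/null; python3 t.py
python3 -m inch '[[1,-3,0,0,0,0],[2,-7,0,0,0,0]]' >/dev/null; python3 t.py
```

```text
t 15.725 pos [ 0.5175 -0.3421  0.097 ] ang -314.16329084037153 r 45.18618547369857 F resist tang 8.642948277209834 Frad -0.9771161139545982 Fz 9.468441898163638 grip 0.2322289032708782
t 15.975 pos [ 0.523  -0.3482  0.097 ] ang -324.5686600360315 r 45.35815484009387 F resist tang 10.038901956292918 Frad 0.06800276040137578 Fz 8.977507680214371 grip 0.22872054785599102
t 16.225 pos [ 0.5271 -0.3547  0.097 ] ang -334.2558476110411 r 45.59637842202789 F resist tang 9.972859257319776 Frad -2.338285091916268 Fz 9.489027501693343 grip 0.22676925189191166
t 16.475 pos [ 0.5296 -0.3609  0.097 ] ang -342.71802941561725 r 45.70515918663313 F resist tang 11.406807749162988 Frad -1.865693178573496 Fz 8.954534488877908 grip 0.23005991155685207
```

```bash
python3 circ.py .487 -.3745 .532 -.365 -348 5 10
python3 -m inch '[[0,-4,0,0,0,0],[0,-8,0,0,0,0]]' >/dev/null; python3 t.py
python3 -m inch '[[0,-4,0,0,0,0],[-1,-8,0,0,0,0]]' >/dev/null; python3 t.py
```

```text
[-0,-4,0,0,0,0],[-0,-8,0,0,0,0],[-0,-12,0,0,0,0],[-0,-16,0,0,0,0],[-1,-20,0,0,0,0],[-2,-23,0,0,0,0],[-4,-27,0,0,0,0],[-5,-31,0,0,0,0],[-7,-34,0,0,0,0],[-10,-37,0,0,0,0],
t 16.725 pos [ 0.5313 -0.3676  0.097 ] ang -351.3269464849691 r 45.81330422681162 F resist tang 11.492587526035999 Frad -0.22852935064990518 Fz 9.623528048248383 grip 0.22837360010464536
t 16.975 pos [ 0.5319 -0.3746  0.097 ] ang -0.128591660301538 r 45.886435239442775 F resist tang 12.44594914334312 Frad 1.8189825647230182 Fz 8.036466413648913 grip 0.22880977926175952
```

```bash
python3 -m inch '[[0,-4,0,0,0,0],[-1,-7,0,0,0,0]]' >/dev/null; python3 t.py
python3 -m inch '[[-2,-4,0,0,0,0],[-3,-8,0,0,0,0]]' >/dev/null; python3 t.py
```

```text
t 17.225 pos [ 0.5315 -0.3812  0.097 ] ang -8.323206325011256 r 46.01283540738757 F resist tang 13.174375619440202 Frad -0.7066317875666077 Fz 7.3249018703588185 grip 0.23142337848976746
t 17.475 pos [ 0.5299 -0.3884  0.0971] ang -17.536082760457475 r 46.08996365297798 F resist tang 13.301902308442532 Frad -0.7695965269012424 Fz 7.159976216454171 grip 0.22939201055221667
```

```bash
python3 -m inch '[[-2,-3,0,0,0,0],[-4,-6,0,0,0,0]]' >/dev/null; python3 t.py
python3 -m inch '[[-2,-3,0,0,0,0],[-4,-5,0,0,0,0]]' >/dev/null; python3 t.py
```

```text
t 17.725 pos [ 0.5277 -0.3942  0.0971] ang -25.269420044998924 r 46.09438048818523 F resist tang 14.686587416687225 Frad 2.066753513664881 Fz 5.030623886367903 grip 0.23207820077109986
t 17.975 pos [ 0.5248 -0.3993  0.0971] ang -32.58996194384747 r 46.07763293655467 F resist tang 14.990483883841842 Frad 3.1903519552867774 Fz 2.038456649294834 grip 0.22804152714127612
```

```bash
python3 -m inch '[[2,3,0,0,0,0],[3,4,0,0,0,0],[3,4,0,0,0,0]]' >/dev/null; python3 t.py
python3 -m inch '[[0,0,0,0,0,0],[0,0,0,0,0,0],[0,0,0,0,0,0],[0,0,0,0,0,0]]' 50 ; python3 t.py
```

```text
t 18.35 pos [ 0.5247 -0.3994  0.0972] ang -32.77355875221116 r 46.0798047362432 F resist tang 7.644445739412216 Frad 2.7711103190664153 Fz 0.5056047330250315 grip 0.23218114263407996
time: 18.85
position: [0.5198, -0.4033, 0.0965]
tool_rot: [-2.379, -2.051, 0.001]
ft_force: [0.1, 0.4, 0.6]
grip_width: 0.55
grip_force: 0.0
t 18.85 pos [ 0.5198 -0.4033  0.0965] ang -40.42951286657171 r 44.364049259249455 F resist tang 0.373793810629336 Frad -0.22966626023896936 Fz 0.6403498239183779 grip 0.5500601441447017
```

```bash
python3 -m inch '[[3,2,15,0,0,0],[3,2,50,0,0,0],[0,0,100,0,0,0],[-30,30,150,0,0,0],[-60,70,170,0,0,0],[-70,90,180,0,0,0],[-70,90,180,0,0,0],[-70,90,180,0,0,0]]'
python3 - <<'E'
from h import *
p,d=ctrl.get_image("wrist");q,_=ctrl.get_image("top")
a=cv2.resize(p[0:250,200:420,::-1],None,fx=2,fy=2,interpolation=2)
b=cv2.resize(q[175:245,318:428,::-1],None,fx=3,fy=3,interpolation=2)
o=np.zeros((500,440+330,3),np.uint8);o[:,:440]=a;o[:210,440:]=b;cv2.imwrite("pics/fin.png",o)
E
```

```text
time: 19.85
position: [0.4507, -0.3135, 0.2769]
tool_rot: [2.378, 2.052, 0.0]
ft_force: [0.1, -0.9, -0.8]
grip_width: 0.574
grip_force: 0.0
```

View pics/fin.png

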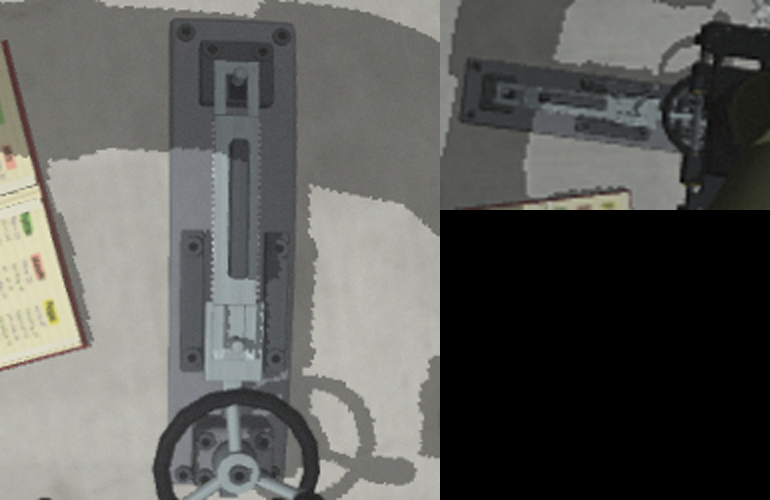

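The blade lies flat. The end pin at (238,75) and the tension pin at (237,347) both bear on the outer ends of their slots, so it is taut. The hand is clear.

```bash
python3 -c "
from bench import ctrl
print(ctrl.close_job())"
```

```text
the job is handed in; nothing more can be done
None
```

The blade is fitted flat over both pins and released, the wheel is wound to about 15.0 N at the knob (about 5.7 N above slack) and left tight, and the job is handed in at about 20 s; the arm never touched the bottles.

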